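# Feed the top blank plate from the well into the jig corner

## Task

Slide the top steel plate of the stack sideways out of its well through the open end onto the bed, without lifting it and without shifting the plates below. Then bring it snugly into the corner of the bed, flat and square, one edge against the end stop and one against the side fence, and let go. Press and push gently all the way, since the plates are easily marked, and leave the other things on the bench alone.

Things in the scene. Friction and masses are not known exactly. Their poses are not given: they have to be found in the camera images.
- feeder: Fixed metal feeder; origin at the centre of its underside, z up. Base 130 x 320 x 10 mm (x, y, z). The plates slide along its y axis, from the well (+y end) towards -y onto the bed: flat grey metal, 46 mm above the origin, from y = 32 to -155 mm, x = -55 to +63 mm. Between stack and bed is an 8 mm gap; the bed is 2 mm lower than the second plate's top, so the sliding plate tips and drops 2 mm.
- well_mouth (a point): Centre of the plate well, level with its wall tops, 62 mm above the feeder's underside and 8 mm above the top face of the stack; axes as the feeder's. Walls 6 mm thick on three sides: inner side faces 37 mm either way in x, from y = -41 to +53 mm, back wall inner face at y = +47 mm; the -y end is open. The stack of four plates stands centred below it, with 1 to 2 mm of play.
- fence_face (a point): On the face of the side fence, at mid length and bed level; axes as the feeder's. The fence is a steel strip 175 mm long (y), 10 mm wide, 10 mm high along the bed's -x edge; plates bear on its +x face. A plate against it is centred 35 mm to +x of this point. A plate straight out of the well lies some 10 mm off the fence.
- stop: End stop: fixed steel bar across the bed, 80 mm (x) x 14 mm (y) x 10 mm high, axes as the feeder's, origin at the centre of its underside, on the bed; set at a different place along the bed each time. Plates stop against its +y face, 7 mm from its origin; a plate against it is centred 52 mm to +y of its origin.
- plate_top: Top plate of the stack: oiled steel 70 x 90 x 6 mm (x, y, z), about 0.29 kg, origin at the centre of its underside, axes as the feeder's at first. Steel slides easily on steel and bed (friction about 0.2). Shut fingers pressed on its top with 5 to 12 N carry it along and slip when it meets a stop. Contact is stiff: under 1 mm of height leads from no touch to 20 N. Over 30 N from the fingers marks it.
- plate_second: The next plate below, same size; the stack is loose in the well. A plate drawn off the stack keeps straighter when drawn from some 15 mm ahead (-y) of its middle. Origin at the centre of its underside.
- plate_third: The third plate from the top, same size.
- plate_bottom: The bottom plate, same size, on the pedestal.
- bin: Bystander: open blue plastic bin 150 x 110 x 70 mm, origin under its centre.
- driver: Bystander: screwdriver lying on the bench along its own x axis.
- jar: Bystander: small white jar 56 mm across, 75 mm tall, origin under its centre.
- gland: Bystander: black plastic cable gland 36 mm across, 42 mm tall, origin under its centre.
There are look-alikes about, which are no part of the job. What is shaped like the plate_top but orange is not meant.

How it is judged:
By the outcome, as a careful person would: the job done as asked, in the order asked, and still so for the second after the job is handed in, with the robot touching nothing.
It also fails if it takes over 64 s, if anything falls off the work surface, if the arm or the gripper's body presses on something with over 40 N, if the wrist force passes 120 N, or if a joint passes its speed limit or range.

## Robot

A 6-joint arm with a two-finger parallel gripper is mounted at the origin on the work surface. World frame = base frame: x ahead of the robot, y to its left, z up, the work surface at z = 0. Lengths are in mm, angles in rad, forces in N, time in s.
With the tool pointing down it reaches from about 300 to 875 mm from the base axis. Payload 4.2 kg.
Tool frame: the origin (TCP) lies midway between the tips of the shut fingers; the grasp point (between the pads) lies 19 mm behind it; z points along the fingers, y is the line along which they close (so a half turn about z gives the same grasp; the last joint's range is limited). The gripper opens to 85 mm and grips with 20 to 120 N. Pads are 22 mm wide; open, the fingers measure 114 mm over their backs; the gripper's body (76 mm by 85 mm) begins 54 mm behind the grasp point. The pads swing forward as they close: fully open they stand 13 mm farther back than shut.
Start: joints at [-1.22, 0.32, 1.565, -0, 1.257, -0.02], TCP at [208.361, -535.936, 231.338] pointing down, gripper open.
Joint ranges: [-3.11, 3.11], [-0.84, 2.01], [0.21, 2.61], [-1.34, 4.49], [0.05, 2.63], [-2.56, 2.56]. Speed limits (rad/s): [2.57, 2.57, 3.14, 3.14, 3.14, 3.14].

## Interface

Orientations are given as a 3x3 rotation matrix whose columns are the frame's x, y, z axes.
In Python, from cell import manip gives the robot as it stands.
- The arm moves only by the tool jog_arm, never from a script. Its argument "rows" is a list that holds one entry, the list of rows, each a list of 5 numbers: the closure, from -1 (fully open) to 1 (shut), so that 0 is half open, then the shift along the world's x, y, z scaled (see below), then the turn about the world's z scaled (see below). In form: [[[claw, dx, dy, dz, turn], ...]]. A call has 1 to 10 rows; each row shifts and turns the commanded pose from where the row before left it; what a row does not reach is not made up. The controller multiplies each number of a shift by 250 mm and each number of a turn by 90 degrees. A row lasts 1/8 s, in which the tool goes at most 62.5 mm and 10.7 degrees, less where a joint would pass 70% of its speed; a pose out of reach is approached as far as the arm can. A call with a number of a shift or a turn outside -1 to 1 is refused whole. A call with a gripper value outside its range is refused whole. The fingers move at their own pace and stop on an object; the grip force is fixed at half the most. Time passes only in rows, so rows that do not move let the fingers close. It gives the time, the measured TCP pose, the force, the opening and the grip force at its end, in the units of the state.
- manip.state(): the state, without advancing time (a new reading comes with each control period).
- manip.read_camera(name): name is "side" or "top" or "wrist"; returns a dict with "pixels" (480x640x3 uint8, red, green, blue), "mtx" (3x3 intrinsics, pixels), "view" (4x4, takes a point from world to camera coordinates). Camera axes: x right, y up, looking along -z (the intrinsics and any distortion apply to the point x, -y, -z); pixel columns grow to the right and rows downward; lengths in mm; the calibration is good to about 2 mm. A picture is of the moment at which its call begins. There is no depth.
- manip.finish_job(): hands the job in; it is judged then, once.
The state is a dict: "time_s": time; "joints": joint angles; "dq": joint speeds; "joint_torque": joint torques, N m; "position": TCP position; "orientation": TCP orientation; "wrist_force": force on the tool from outside, world axes, zero at the start; "wrist_torque": the same for the moment, N m; "width": finger opening in mm; "grip_force": force on a finger pad.
Only numpy, scipy, OpenCV 4.12 (cv2) and the standard library are available. Lean on these libraries where they do the work, as an engineer would, in place of code of your own. Each camera call takes 0.05 s, during which the arm holds its last target. There are 200 camera calls.

## Working session

There is one attempt and no reset: what is moved stays moved. The work goes in short steps, Python scripts to look and compute and a tool call to move; the robot and the scene stay as the last step left them, time stands still between calls to the robot, and variables do not carry over. Pictures are saved under pics/ and viewed, at most 10 in all, crops included, and the job is handed in when it is done.

Besides the shell and the picture viewer there is one more tool, called after "Call:" by a JSON object that holds its "method" and its "body", one argument or row to a line. jog_arm: Moves the arm, as the interface text tells. Its arguments: {"type":"object","properties":{"rows":{"type":"array"}},"required":["rows"]}

```bash
mkdir -p pics
python3 - <<'E'
from cell import manip
import cv2,numpy as np
s=manip.state();print({k:np.round(v,3).tolist() for k,v in s.items()})
for n in("top","side"):
    c=manip.read_camera(n);cv2.imwrite(f"pics/{n}0.png",c["pixels"][:,:,::-1]);print(n,c["mtx"].tolist(),np.round(c["view"],3).tolist(),[k for k in c])
E
```

```text
{'time_s': 0.0, 'joints': [-1.22, 0.32, 1.566, 0.0, 1.257, -0.02], 'dq': [-0.001, -0.0, 0.003, 0.001, 0.0, -0.002], 'joint_torque': [-0.002, -41.553, -23.416, -0.0, 0.008, -0.0], 'position': [208.207, -535.463, 230.472], 'orientation': [[0.932, 0.362, -0.001], [0.362, -0.932, 0.002], [0.0, -0.002, -1.0]], 'wrist_force': [0.031, -0.222, -0.044], 'wrist_torque': [0.016, -0.025, 0.022], 'grip_force': 0.0, 'width': 85.385}
top [[479.7956029673047, 0.0, 319.960979087965], [0.0, 479.7956029673047, 239.82393047403443], [0.0, 0.0, 1.0]] [[-0.026, -1.0, -0.003, 38.611], [0.999, -0.026, 0.027, -479.809], [-0.027, -0.002, 1.0, -1132.003], [0.0, 0.0, 0.0, 1.0]] ['pixels', 'mtx', 'view']
side [[519.9082776802102, 0.0, 320.71910338160865], [0.0, 519.9082776802102, 235.68667355885933], [0.0, 0.0, 1.0]] [[-0.774, -0.633, 0.022, 417.714], [0.385, -0.442, 0.811, -240.52], [-0.503, 0.636, 0.585, -891.811], [0.0, 0.0, 0.0, 1.0]] ['pixels', 'mtx', 'view']
```

View pics/top0.png

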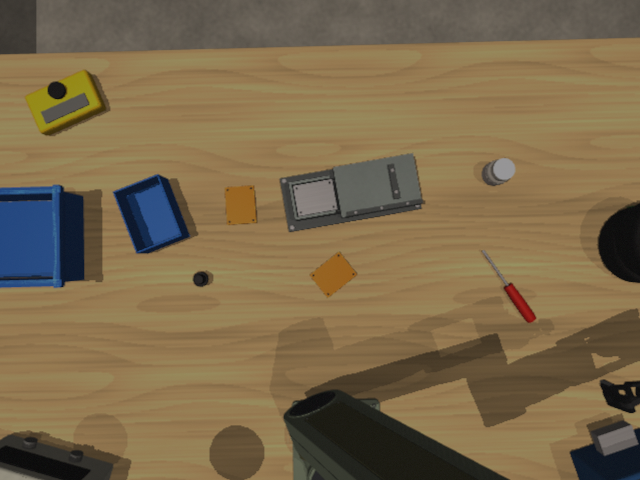

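View pics/side0.png

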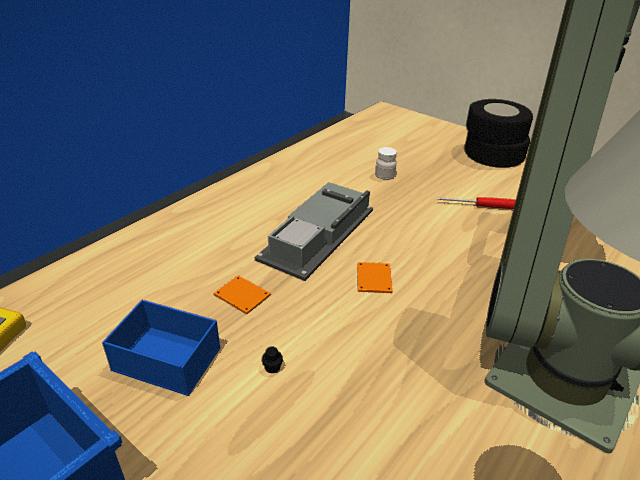

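The top view shows the feeder with the plate in its well at about (313,197), the bed to the right, the stop at about (393,181) and the fence along the lower edge. The side view agrees, with the feeder at about (315,225). I'll take a rough location from this, then look from closer with the wrist camera.

```bash
cat > h.py <<'E'
from cell import manip
import cv2,numpy as np
def ray(c,u,v,z):
    V=np.array(c["view"]);R=V[:3,:3];o=-R.T@V[:3,3]
    K=c["mtx"];d=R.T@np.array([(u-K[0][2])/K[0][0],-(v-K[1][2])/K[1][1],-1])
    return o+d*(z-o[2])/d[2]
def proj(c,p):
    V=np.array(c["view"]);q=V[:3,:3]@np.array(p)+V[:3,3];K=c["mtx"]
    return K[0][0]*q[0]/-q[2]+K[0][2],K[1][1]*-q[1]/-q[2]+K[1][2]
E
python3 - <<'E'
from h import *
c=manip.read_camera("top")
for p,z in [((313,197),54),((393,181),56),((281,179),10),((290,231),10),((424,205),10),((337,195),46),((415,155),46)]:print(p,ray(c,*p,z).round(1))
cv2.imwrite("pics/crop.png",cv2.resize(c["pixels"][140:245,265:440,::-1],None,fx=4.5,fy=4.5,interpolation=cv2.INTER_CUBIC))
E
```

```text
(313, 197) [577.4  39.4  54. ]
(393, 181) [ 608.9 -143.7   56. ]
(281, 179) [627.4 114.9  10. ]
(290, 231) [503.3  96.5  10. ]
(424, 205) [ 556.7 -222.4   10. ]
(337, 195) [581.5 -15.7  46. ]
(415, 155) [ 669.1 -197.6   46. ]
```

View pics/crop.png

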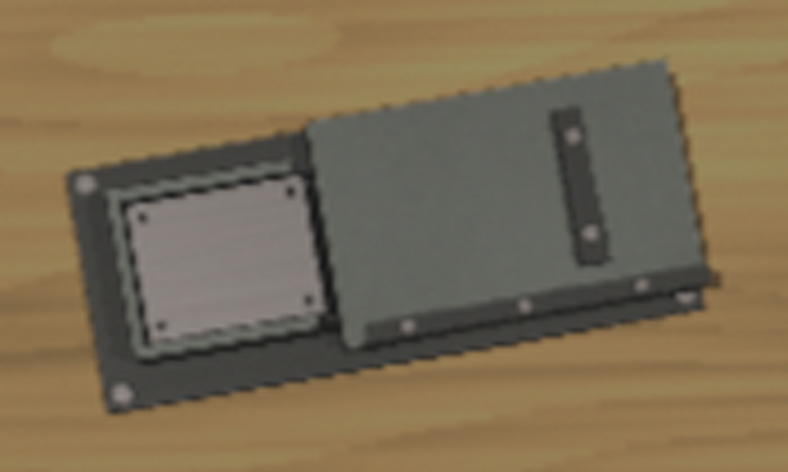

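The crop shows the grey plate in the well, its centre at about (225,260) in the crop, with the stop at (580,185) and the fence along the bottom edge. The feeder is yawed about +9.5°. I'll move above it with the fingers shut.

Call:
{"method": "jog_arm", "body": {
  "rows": [
    [[1, 0.124, 0.19, 0, -0.013], [1, 0.124, 0.19, 0, -0.013], [1, 0.124, 0.19, 0, -0.013], [1, 0.124, 0.19, 0, -0.013], [1, 0.124, 0.19, 0, -0.013], [1, 0.124, 0.19, 0, -0.013], [1, 0.124, 0.19, 0, -0.013], [1, 0.124, 0.19, 0, -0.013], [1, 0.124, 0.19, 0, -0.013], [1, 0.124, 0.19, 0, -0.013]]
  ]
}}

```text
time_s: 1.4
position: [519.0, -59.2, 231.2]
orientation: [[0.986, 0.165, -0.0], [0.165, -0.986, -0.0], [-0.0, 0.0, -1.0]]
wrist_force: [0.6, -0.7, -0.3]
width: -0.0
grip_force: 0.0
```

Run:
```python
from h import *
c=manip.read_camera("wrist");cv2.imwrite("pics/w0.png",c["pixels"][:,:,::-1]);print(c["mtx"].tolist(),np.round(c["view"],3).tolist())
print(manip.state()["position"])
for p in [(577,39,54),(609,-144,56)]:print(proj(c,p))
```

```text
[[426.7336572683915, 0.0, 314.47446137437885], [0.0, 426.7336572683915, 243.33414585926417], [0.0, 0.0, 1.0]] [[0.165, -0.986, 0.0, -144.121], [0.935, 0.157, -0.318, -434.97], [0.314, 0.053, 0.948, -539.898], [0.0, 0.0, 0.0, 1.0]]
[522.69640265 -53.79516762 231.05438989]
(np.float64(192.73035575979083), np.float64(112.85434991273888))
(np.float64(453.22555510461893), np.float64(111.02091799112264))
```

View pics/w0.png

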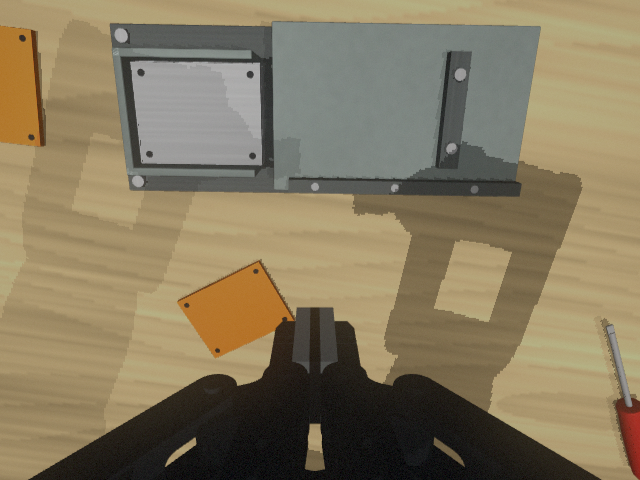

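The wrist view shows the plate at corners (131,62)–(263,165), the stop at (437–470, 52–168) and the fence top edge at rows 180–193. I'll measure these from the pixels.

Run:
```python
from h import *
c=manip.read_camera("wrist");im=c["pixels"];g=cv2.cvtColor(im,cv2.COLOR_RGB2GRAY)
m=(g>150).astype(np.uint8);m[:, :120]=0;m[:,275:]=0;m[:50]=0;m[175:]=0
k,l,st,ce=cv2.connectedComponentsWithStats(m);i=1+st[1:,4].argmax()
ys,xs=np.where(l==i);P=np.array([ray(c,x,y,54)[:2] for x,y in zip(xs,ys)],np.float32)
r=cv2.minAreaRect(P);print("plate",r)
for v in (80,110,130): print(v,"stop row",g[v,425:480].tolist())
for u in (300,340,380,425,500): print(u,"fence col",g[165:202,u].tolist())
```

```text
plate ((576.6470947265625, 35.186859130859375), (69.59144592285156, 89.20104217529297), 8.677809715270996)
80 stop row [128, 128, 130, 131, 128, 129, 128, 129, 128, 129, 127, 130, 127, 128, 128, 127, 128, 129, 130, 130, 130, 127, 127, 111, 114, 113, 111, 93, 38, 45, 41, 43, 80, 81, 79, 68, 70, 75, 140, 154, 154, 154, 156, 155, 154, 153, 153, 151, 117, 61, 85, 85, 118, 127, 127]
110 stop row [129, 129, 130, 130, 128, 129, 129, 129, 127, 131, 130, 130, 130, 131, 129, 130, 130, 127, 127, 128, 125, 127, 113, 112, 57, 45, 44, 40, 63, 82, 82, 82, 84, 84, 88, 88, 86, 82, 85, 81, 84, 84, 86, 84, 87, 86, 85, 84, 117, 129, 129, 126, 127, 126, 125]
130 stop row [131, 132, 130, 133, 131, 130, 130, 131, 129, 131, 129, 132, 130, 132, 130, 132, 127, 128, 127, 113, 113, 112, 55, 40, 42, 47, 74, 86, 86, 83, 85, 85, 87, 85, 83, 81, 85, 84, 85, 87, 87, 87, 90, 89, 83, 98, 126, 126, 128, 128, 127, 127, 128, 128, 126]
300 fence col [118, 119, 117, 116, 118, 117, 117, 118, 121, 131, 130, 130, 131, 134, 132, 131, 130, 115, 111, 76, 52, 67, 92, 92, 89, 93, 91, 94, 91, 91, 89, 92, 89, 92, 108, 152, 145]
340 fence col [130, 129, 129, 131, 130, 130, 131, 133, 130, 131, 130, 130, 131, 132, 133, 130, 128, 115, 115, 112, 61, 47, 64, 90, 90, 89, 87, 87, 86, 88, 90, 89, 89, 91, 94, 121, 160]
380 fence col [131, 133, 131, 131, 129, 130, 133, 132, 131, 132, 132, 130, 130, 131, 131, 131, 131, 130, 130, 129, 107, 48, 48, 69, 86, 86, 87, 87, 88, 89, 87, 90, 87, 89, 89, 88, 100]
425 fence col [132, 130, 131, 131, 132, 126, 86, 84, 83, 84, 83, 84, 86, 85, 86, 84, 83, 85, 86, 67, 69, 64, 41, 44, 51, 60, 59, 60, 57, 59, 60, 61, 59, 60, 60, 60, 65]
500 fence col [85, 82, 84, 85, 82, 83, 83, 82, 82, 85, 83, 84, 82, 82, 81, 82, 82, 86, 80, 84, 82, 67, 63, 48, 37, 40, 59, 57, 62, 52, 57, 56, 57, 59, 55, 59, 56]
```

Run:
```python
from h import *
c=manip.read_camera("wrist")
for n,z,L in [("stop bot",46,[(452.2,80),(448.4,110),(446.4,130)]),("stop top",56,[(456.5,80),(452.7,110),(450.5,130)]),("fence top",56,[(300,186),(340,187),(380,187.5),(425,189),(500,190.5)]),("fence bot",46,[(300,183.7),(340,184.3),(380,185)])]:
    P=np.array([ray(c,*p,z)[:2] for p in L]);d=P[-1]-P[0];print(n,P.round(1).tolist(),np.degrees(np.arctan2(d[1],d[0])).round(2))
P=np.array([577,35.2])
```

```text
stop bot [[632.0, -137.2], [611.6, -140.0], [597.7, -142.3]] -171.4
stop top [[631.5, -137.2], [611.8, -140.0], [598.3, -142.2]] -171.46
fence top [[539.6, -42.1], [544.0, -71.8], [548.8, -101.4], [553.5, -135.0], [562.0, -190.8]] -81.43
fence bot [[539.4, -41.8], [544.3, -72.3], [549.0, -102.8]] -81.07
```

Feeder yaw is 8.6°. The plate has to travel about 133.5 mm along (0.1495, -0.989), then about 13 mm towards the fence. The press point is (578.9, 20.4).

Call:
{"method": "jog_arm", "body": {
  "rows": [
    [[1, 0.075, 0.1, 0, -0.01], [1, 0.075, 0.1, 0, 0], [1, 0.074, 0.096, 0, 0], [1, 0, 0, -0.16, 0], [1, 0, 0, -0.16, 0], [1, 0, 0, -0.16, 0], [1, 0, 0, -0.16, 0], [1, 0, 0, 0, 0], [1, 0, 0, 0, 0]]
  ]
}}

```text
time_s: 2.68
position: [575.2, 12.3, 72.7]
orientation: [[0.989, 0.149, 0.002], [0.149, -0.989, -0.0], [0.002, 0.001, -1.0]]
wrist_force: [0.5, 0.4, 0.4]
width: -0.2
grip_force: 0.0
```

Call:
{"method": "jog_arm", "body": {
  "rows": [
    [[1, 0, 0, -0.02, 0], [1, 0, 0, 0, 0], [1, 0, 0, 0, 0], [1, 0, 0, 0, 0]]
  ]
}}

```text
time_s: 3.18
position: [574.5, 13.1, 66.6]
orientation: [[0.989, 0.15, 0.0], [0.15, -0.989, -0.0], [0.0, 0.0, -1.0]]
wrist_force: [0.4, 0.0, 0.4]
width: 0.0
grip_force: 0.0
```

Call:
{"method": "jog_arm", "body": {
  "rows": [
    [[1, 0.009, 0.015, 0, 0], [1, 0.009, 0.014, 0, 0], [1, 0, 0, -0.016, 0], [1, 0, 0, -0.016, 0], [1, 0, 0, 0, 0], [1, 0, 0, 0, 0]]
  ]
}}

```text
time_s: 3.92
position: [578.8, 20.3, 58.3]
orientation: [[0.989, 0.15, -0.0], [0.15, -0.989, -0.0], [-0.0, 0.0, -1.0]]
wrist_force: [-0.1, -0.1, 0.2]
width: -0.1
grip_force: 0.0
```

Run:
```python
from h import *
c=manip.read_camera("wrist");cv2.imwrite("pics/w1.png",c["pixels"][:,:,::-1])
s=manip.state();print(s["position"],s["wrist_force"])
print(proj(c,s["position"]),[proj(c,(576.6+a*.9888-b*.1495,35.2+a*.1495+b*.9888,54)) for a in(-35,35) for b in (-45,45)])
```

```text
[578.90773568  20.2588446   58.37662014] [ 0.38353023  0.30463612 -0.11100216]
(np.float64(314.8108440626825), np.float64(329.6101472472325)) [(np.float64(387.14775116516114), np.float64(399.3053435032478)), (np.float64(169.01768354601896), np.float64(399.16761381242816)), (np.float64(397.80725728613083), np.float64(237.77581889267358)), (np.float64(148.072958572578), np.float64(237.60767998941367))]
```

View pics/w1.png

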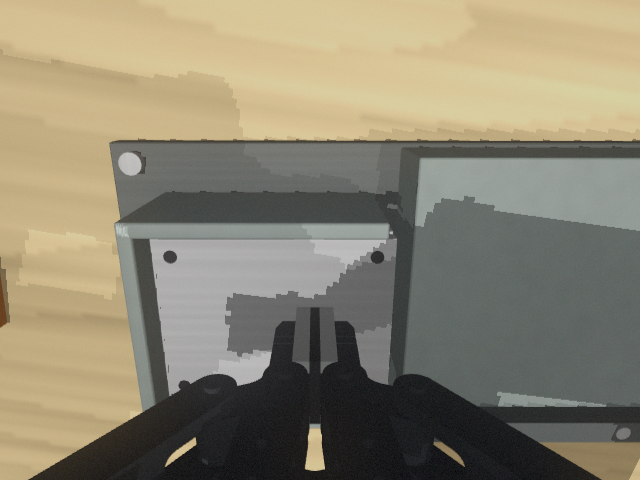

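The wrist view matches the prediction: the plate's far corners are at (150,238) and (397,238), and the fingertip at (315,320) is about 15 mm ahead of the middle. Now I'll lower gently.

Call:
{"method": "jog_arm", "body": {
  "rows": [
    [[1, 0, 0, -0.006, 0], [1, 0, 0, -0.006, 0], [1, 0, 0, 0, 0], [1, 0, 0, 0, 0]]
  ]
}}

```text
time_s: 4.47
position: [578.9, 20.3, 55.3]
orientation: [[0.989, 0.15, -0.0], [0.15, -0.989, -0.0], [-0.0, 0.0, -1.0]]
wrist_force: [0.5, -0.4, -0.4]
width: -0.1
grip_force: 0.0
```

Call:
{"method": "jog_arm", "body": {
  "rows": [
    [[1, 0, 0, -0.002, 0], [1, 0, 0, 0, 0], [1, 0, 0, 0, 0]]
  ]
}}

```text
time_s: 4.85
position: [578.9, 20.3, 54.9]
orientation: [[0.989, 0.15, 0.0], [0.15, -0.989, -0.0], [0.0, 0.0, -1.0]]
wrist_force: [-0.7, -0.4, 0.1]
width: -0.4
grip_force: 0.0
```

Call:
{"method": "jog_arm", "body": {
  "rows": [
    [[1, 0, 0, -0.001, 0], [1, 0, 0, 0, 0], [1, 0, 0, 0, 0]]
  ]
}}

```text
time_s: 5.22
position: [578.9, 20.3, 54.6]
orientation: [[0.989, 0.15, 0.0], [0.15, -0.989, -0.0], [-0.0, 0.0, -1.0]]
wrist_force: [-0.5, 0.0, -0.2]
width: -0.0
grip_force: 0.0
```

Call:
{"method": "jog_arm", "body": {
  "rows": [
    [[1, 0, 0, -0.001, 0], [1, 0, 0, 0, 0]]
  ]
}}

```text
time_s: 5.48
position: [578.8, 20.3, 54.3]
orientation: [[0.989, 0.15, -0.0], [0.15, -0.989, -0.0], [-0.0, 0.0, -1.0]]
wrist_force: [0.8, 0.2, 0.2]
width: 0.0
grip_force: 0.0
```

Call:
{"method": "jog_arm", "body": {
  "rows": [
    [[1, 0, 0, -0.001, 0], [1, 0, 0, 0, 0]]
  ]
}}

```text
time_s: 5.72
position: [578.9, 20.3, 54.1]
orientation: [[0.989, 0.15, 0.0], [0.15, -0.989, -0.0], [0.0, 0.0, -1.0]]
wrist_force: [0.5, 0.7, -0.0]
width: 0.0
grip_force: 0.0
```

Call:
{"method": "jog_arm", "body": {
  "rows": [
    [[1, 0, 0, -0.001, 0], [1, 0, 0, 0, 0]]
  ]
}}

```text
time_s: 5.98
position: [578.9, 20.3, 54.1]
orientation: [[0.989, 0.15, 0.0], [0.15, -0.989, -0.0], [0.0, 0.0, -1.0]]
wrist_force: [-0.4, -0.3, 3.2]
width: -0.1
grip_force: 1.3
```

Call:
{"method": "jog_arm", "body": {
  "rows": [
    [[1, 0, 0, -0.001, 0], [1, 0, 0, 0, 0]]
  ]
}}

```text
time_s: 6.22
position: [579.1, 20.3, 54.1]
orientation: [[0.989, 0.15, 0.001], [0.15, -0.989, -0.0], [0.001, 0.0, -1.0]]
wrist_force: [-1.0, -0.2, 5.8]
width: 0.5
grip_force: 2.6
```

Call:
{"method": "jog_arm", "body": {
  "rows": [
    [[1, 0.0003, -0.002, -0.0005, 0], [1, 0.0009, -0.006, 0, 0], [1, 0.0012, -0.008, 0, 0], [1, 0.0012, -0.008, 0, 0], [1, 0.0012, -0.008, 0, 0]]
  ]
}}

```text
time_s: 6.85
position: [580.8, 12.6, 54.0]
orientation: [[0.989, 0.15, 0.002], [0.15, -0.989, 0.0], [0.002, -0.0, -1.0]]
wrist_force: [0.2, 1.2, 4.7]
width: -0.2
grip_force: 2.6
```

```bash
cat > pl.py <<'E'
from h import *
c=manip.read_camera("top");im=c["pixels"];cv2.imwrite("pics/t.png",im[:,:,::-1])
hsv=cv2.cvtColor(im,cv2.COLOR_RGB2HSV)
s=manip.state();print(s["position"].round(2) if hasattr(s["position"],"round") else s["position"],np.round(s["wrist_force"],1))
w=manip.read_camera("wrist");g=cv2.cvtColor(w["pixels"],cv2.COLOR_RGB2GRAY);cv2.imwrite("pics/w.png",w["pixels"][:,:,::-1])
g=cv2.cvtColor(im,cv2.COLOR_RGB2GRAY)
print("row197",g[197,283:350].tolist());print(hsv[197,310],im[197,310],im[185,370])
E
python3 pl.py
```

```text
[580.89  12.31  54.05] [-0.8  0.8  5. ]
row197 [79, 66, 66, 66, 67, 79, 87, 83, 83, 74, 48, 53, 76, 82, 84, 76, 55, 37, 39, 32, 25, 38, 71, 64, 24, 21, 21, 25, 33, 36, 36, 41, 43, 38, 36, 34, 37, 41, 44, 43, 44, 47, 45, 43, 43, 41, 39, 39, 39, 37, 35, 36, 38, 43, 40, 31, 25, 31, 54, 65, 67, 67, 67, 67, 66, 66, 68]
[90 10 25] [24 25 25] [68 69 64]
```

View pics/w.png

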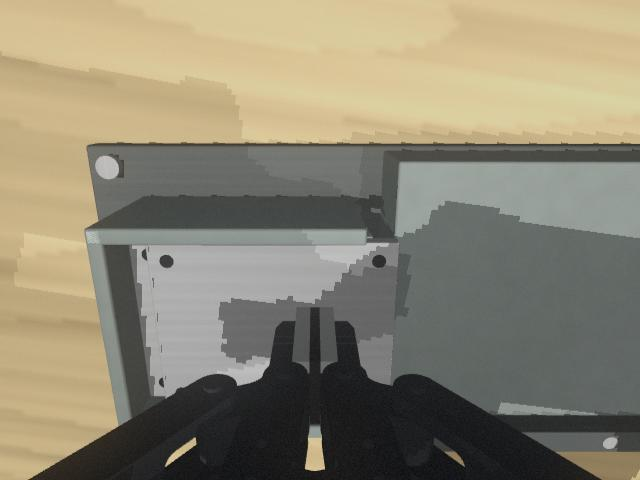

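The plate moved with the fingers: its holes are at (166,261) and (379,261), still in place relative to the fingertip. The second plate's rear strip is visible at x≈135–160 and hasn't moved.

Call:
{"method": "jog_arm", "body": {
  "rows": [
    [[1, 0.0015, -0.01, -0.0005, 0], [1, 0.0018, -0.012, 0, 0], [1, 0.0018, -0.012, 0, 0], [1, 0.0018, -0.012, 0, 0], [1, 0.0018, -0.012, 0, 0]]
  ]
}}

```text
time_s: 7.58
position: [583.1, -2.0, 54.1]
orientation: [[0.989, 0.15, 0.002], [0.15, -0.989, 0.0], [0.002, -0.0, -1.0]]
wrist_force: [0.1, 1.3, 4.8]
width: 0.3
grip_force: 2.8
```

Call:
{"method": "jog_arm", "body": {
  "rows": [
    [[1, 0.0018, -0.012, 0, 0], [1, 0.0018, -0.012, 0, 0], [1, 0.0018, -0.012, 0, 0]]
  ]
}}

```text
time_s: 7.95
position: [584.5, -11.0, 54.0]
orientation: [[0.989, 0.15, 0.002], [0.15, -0.989, 0.0], [0.002, -0.0, -1.0]]
wrist_force: [-0.5, 1.7, 5.5]
width: 0.1
grip_force: 2.7
```

Call:
{"method": "jog_arm", "body": {
  "rows": [
    [[1, 0.0018, -0.012, 0, 0], [1, 0.0018, -0.012, -0.001, 0], [1, 0.0018, -0.012, -0.0005, 0]]
  ]
}}

```text
time_s: 8.32
position: [585.8, -20.1, 53.6]
orientation: [[0.989, 0.15, 0.002], [0.15, -0.989, 0.0], [0.002, 0.0, -1.0]]
wrist_force: [-0.3, 1.5, 4.9]
width: 0.0
grip_force: 2.7
```

Call:
{"method": "jog_arm", "body": {
  "rows": [
    [[1, 0.0018, -0.012, -0.0005, 0], [1, 0.0018, -0.012, -0.0005, 0]]
  ]
}}

```text
time_s: 8.57
position: [586.7, -26.1, 53.4]
orientation: [[0.989, 0.15, 0.002], [0.15, -0.989, 0.0], [0.002, 0.0, -1.0]]
wrist_force: [0.8, 0.2, 6.2]
width: -0.4
grip_force: 2.8
```

Call:
{"method": "jog_arm", "body": {
  "rows": [
    [[1, 0.0018, -0.012, -0.0004, 0], [1, 0.0018, -0.012, -0.0003, 0], [1, 0.0018, -0.012, -0.0002, 0], [1, 0.0018, -0.012, -0.0002, 0]]
  ]
}}

```text
time_s: 9.07
position: [588.5, -38.1, 53.1]
orientation: [[0.989, 0.15, 0.002], [0.15, -0.989, 0.0], [0.002, 0.0, -1.0]]
wrist_force: [0.3, 1.9, 5.7]
width: 0.1
grip_force: 2.8
```

Call:
{"method": "jog_arm", "body": {
  "rows": [
    [[1, 0.0018, -0.012, -0.0002, 0], [1, 0.0018, -0.012, -0.0002, 0], [1, 0.0018, -0.012, -0.0002, 0], [1, 0.0018, -0.012, -0.0002, 0]]
  ]
}}

```text
time_s: 9.57
position: [590.3, -50.1, 52.9]
orientation: [[0.989, 0.15, 0.002], [0.15, -0.989, 0.0], [0.002, 0.0, -1.0]]
wrist_force: [-0.6, 1.3, 6.4]
width: 0.1
grip_force: 2.8
```

```bash
python3 pl.py | head -1
```

```text
[590.33 -50.44  52.93] [-0.1  0.4  6.2]
```

View pics/w.png

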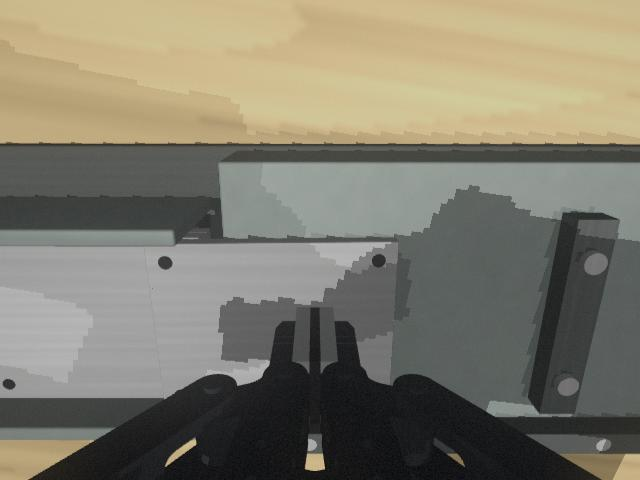

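The plate is carried straight, with holes at (165,262) and (378,260). The second plate is in place behind it and the stop face is at about x=545. Carrying on.

Call:
{"method": "jog_arm", "body": {
  "rows": [
    [[1, 0.0018, -0.012, -0.0002, 0], [1, 0.0018, -0.012, -0.0002, 0], [1, 0.0018, -0.012, -0.0002, 0], [1, 0.0018, -0.012, -0.0002, 0], [1, 0.0018, -0.012, -0.0002, 0]]
  ]
}}

```text
time_s: 10.3
position: [592.6, -65.1, 52.8]
orientation: [[0.989, 0.15, 0.002], [0.15, -0.989, 0.0], [0.002, 0.0, -1.0]]
wrist_force: [1.0, 1.5, 5.4]
width: 0.0
grip_force: 3.0
```

Call:
{"method": "jog_arm", "body": {
  "rows": [
    [[1, 0.0012, -0.008, 0, 0], [1, 0.0012, -0.008, 0, 0], [1, 0.0006, -0.004, -0.0005, 0]]
  ]
}}

```text
time_s: 10.68
position: [592.7, -70.1, 52.1]
orientation: [[0.989, 0.15, 0.001], [0.15, -0.989, 0.0], [0.001, -0.0, -1.0]]
wrist_force: [-0.1, 1.0, 4.8]
width: -0.1
grip_force: 2.5
```

The plate has dropped flat onto the bed (z 52.1) with contact kept.

Call:
{"method": "jog_arm", "body": {
  "rows": [
    [[1, 0.0018, -0.012, -0.0005, 0], [1, 0.0018, -0.012, 0, 0], [1, 0.0018, -0.012, 0, 0], [1, 0.0018, -0.012, 0, 0]]
  ]
}}

```text
time_s: 11.18
position: [594.6, -82.2, 52.1]
orientation: [[0.989, 0.15, 0.001], [0.15, -0.989, 0.0], [0.001, 0.0, -1.0]]
wrist_force: [-0.1, 1.2, 4.6]
width: -0.4
grip_force: 2.6
```

Call:
{"method": "jog_arm", "body": {
  "rows": [
    [[1, 0.0018, -0.012, 0, 0], [1, 0.0018, -0.012, 0, 0], [1, 0.0018, -0.012, 0, 0], [1, 0.0018, -0.012, 0, 0], [1, 0.0018, -0.012, 0, 0], [1, 0, 0, 0, 0]]
  ]
}}

```text
time_s: 11.92
position: [596.9, -97.5, 52.1]
orientation: [[0.989, 0.15, 0.001], [0.15, -0.989, -0.001], [0.001, 0.001, -1.0]]
wrist_force: [-1.2, 0.1, 5.4]
width: -0.1
grip_force: 2.5
```

```bash
python3 pl.py | head -1
```

```text
[596.9  -97.53  52.07] [0.  0.5 4.8]
```

View pics/w.png

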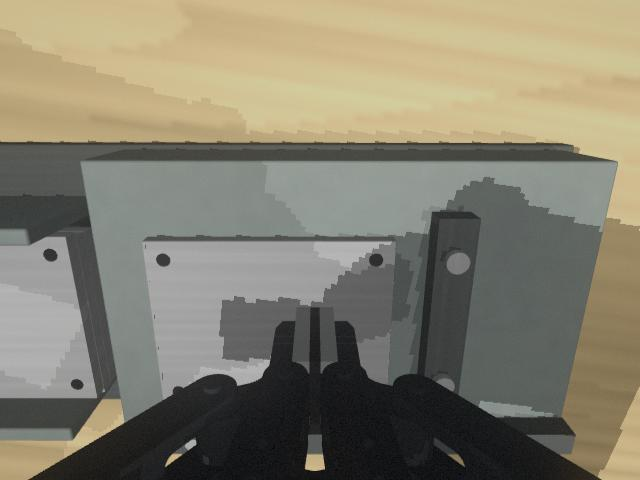

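The plate lies flat and square on the bed, spanning x≈145–395 and about 14 mm short of the stop face (x≈425). The second plate is still in the well. I'll press again at the plate's middle before seating it.

Call:
{"method": "jog_arm", "body": {
  "rows": [
    [[1, 0, 0, 0.008, 0], [1, 0, 0, 0.008, 0], [1, -0.0045, 0.03, 0, 0], [1, -0.0045, 0.03, 0, 0], [1, 0, 0, 0, 0], [1, 0, 0, -0.01, 0], [1, 0, 0, -0.002, 0], [1, 0, 0, -0.001, 0], [1, 0, 0, 0, 0], [1, 0, 0, 0, 0]]
  ]
}}

```text
time_s: 13.28
position: [594.3, -82.3, 52.5]
orientation: [[0.989, 0.15, 0.0], [0.15, -0.989, -0.0], [0.0, 0.0, -1.0]]
wrist_force: [-0.7, 1.0, 0.5]
width: 0.2
grip_force: 0.0
```

Call:
{"method": "jog_arm", "body": {
  "rows": [
    [[1, 0, 0, -0.001, 0], [1, 0, 0, 0, 0]]
  ]
}}

```text
time_s: 13.52
position: [594.2, -82.2, 52.2]
orientation: [[0.989, 0.15, -0.0], [0.15, -0.989, -0.0], [-0.0, 0.0, -1.0]]
wrist_force: [0.6, 0.6, 0.4]
width: -0.2
grip_force: 0.0
```

Call:
{"method": "jog_arm", "body": {
  "rows": [
    [[1, 0, 0, -0.001, 0], [1, 0, 0, 0, 0]]
  ]
}}

```text
time_s: 13.78
position: [594.2, -82.2, 52.1]
orientation: [[0.989, 0.15, 0.0], [0.15, -0.989, -0.0], [0.0, 0.0, -1.0]]
wrist_force: [-0.2, 0.2, 1.1]
width: 0.1
grip_force: 0.5
```

Call:
{"method": "jog_arm", "body": {
  "rows": [
    [[1, 0, 0, -0.0015, 0], [1, 0, 0, 0, 0]]
  ]
}}

```text
time_s: 14.02
position: [594.3, -82.2, 52.0]
orientation: [[0.989, 0.15, 0.0], [0.15, -0.989, -0.0], [0.0, 0.0, -1.0]]
wrist_force: [-0.9, 0.3, 5.2]
width: -0.1
grip_force: 2.4
```

Call:
{"method": "jog_arm", "body": {
  "rows": [
    [[1, 0.0009, -0.006, -0.0005, 0], [1, 0.0012, -0.008, 0, 0], [1, 0.0012, -0.008, 0, 0], [1, 0.0012, -0.008, 0, 0], [1, 0.0012, -0.008, 0, 0], [1, 0.0009, -0.006, 0, 0]]
  ]
}}

```text
time_s: 14.78
position: [596.6, -93.1, 52.1]
orientation: [[0.989, 0.15, 0.002], [0.15, -0.989, 0.0], [0.002, 0.0, -1.0]]
wrist_force: [0.4, 1.6, 5.9]
width: -0.2
grip_force: 2.7
```

Call:
{"method": "jog_arm", "body": {
  "rows": [
    [[1, 0.0006, -0.004, 0, 0], [1, 0.0006, -0.004, 0, 0], [1, 0.0006, -0.004, 0, 0]]
  ]
}}

```text
time_s: 15.15
position: [597.0, -95.9, 52.1]
orientation: [[0.989, 0.15, 0.002], [0.15, -0.989, 0.001], [0.002, -0.0, -1.0]]
wrist_force: [0.1, 2.3, 5.8]
width: 0.2
grip_force: 2.7
```

Call:
{"method": "jog_arm", "body": {
  "rows": [
    [[1, 0.0006, -0.004, 0, 0], [1, 0.0006, -0.004, 0, 0], [1, 0, 0, 0, 0]]
  ]
}}

```text
time_s: 15.52
position: [597.3, -98.0, 52.1]
orientation: [[0.989, 0.15, 0.002], [0.15, -0.989, 0.0], [0.002, -0.0, -1.0]]
wrist_force: [-1.0, 2.0, 5.7]
width: -0.1
grip_force: 2.7
```

Call:
{"method": "jog_arm", "body": {
  "rows": [
    [[1, 0.0006, -0.004, 0, 0], [1, 0.0006, -0.004, 0, 0], [1, 0, 0, 0, 0]]
  ]
}}

```text
time_s: 15.9
position: [597.6, -100.0, 52.1]
orientation: [[0.989, 0.15, 0.002], [0.15, -0.989, 0.0], [0.002, -0.0, -1.0]]
wrist_force: [-0.6, 1.6, 4.9]
width: -0.4
grip_force: 2.7
```

```bash
python3 pl.py | head -1
```

```text
[597.57 -99.97  52.05] [-0.1  1.9  4.9]
```

View pics/w.png

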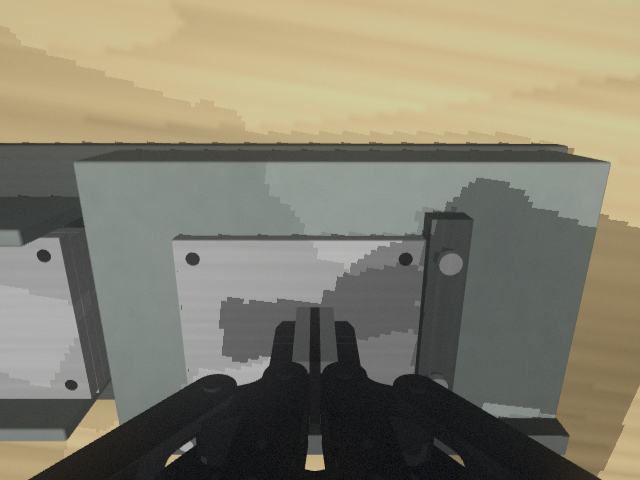

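The plate is now against the stop: its edge meets the stop face at x≈423 and the edges look parallel. Next I'll slide it to the fence, about 13 mm along (-0.989, -0.15).

Call:
{"method": "jog_arm", "body": {
  "rows": [
    [[1, -0.004, -0.0006, -0.0003, 0], [1, -0.008, -0.0012, 0, 0], [1, -0.008, -0.0012, 0, 0], [1, -0.008, -0.0012, 0, 0], [1, -0.008, -0.0012, 0, 0]]
  ]
}}

```text
time_s: 16.62
position: [589.0, -101.5, 52.0]
orientation: [[0.989, 0.15, 0.003], [0.15, -0.989, -0.0], [0.003, 0.001, -1.0]]
wrist_force: [0.4, 0.1, 5.2]
width: 0.1
grip_force: 2.7
```

Call:
{"method": "jog_arm", "body": {
  "rows": [
    [[1, -0.004, -0.0006, 0, 0], [1, -0.004, -0.0006, 0, 0], [1, -0.004, -0.0006, 0, 0]]
  ]
}}

```text
time_s: 17.0
position: [586.0, -102.0, 52.1]
orientation: [[0.989, 0.15, 0.003], [0.15, -0.989, -0.0], [0.003, 0.001, -1.0]]
wrist_force: [2.4, 1.1, 4.8]
width: -0.1
grip_force: 2.7
```

Call:
{"method": "jog_arm", "body": {
  "rows": [
    [[1, -0.004, -0.0006, 0, 0], [1, -0.004, -0.0006, 0, 0], [1, -0.004, -0.0006, 0, 0]]
  ]
}}

```text
time_s: 17.38
position: [583.2, -102.7, 52.1]
orientation: [[0.989, 0.15, 0.003], [0.15, -0.989, -0.001], [0.003, 0.001, -1.0]]
wrist_force: [1.0, 0.8, 3.8]
width: 0.0
grip_force: 2.5
```

```bash
cat > fit.py <<'E'
from h import *
# plate hole pixels in wrist view -> world, and plate edges
c=manip.read_camera("wrist");g=cv2.cvtColor(c["pixels"],cv2.COLOR_RGB2GRAY);s=manip.state()
print(np.round(s["position"],2),np.round(s["wrist_force"],1))
_,t=cv2.threshold(g,75,255,cv2.THRESH_BINARY_INV)
n,l,st,ce=cv2.connectedComponentsWithStats(t)
for i in range(1,n):
    x,y,w,h,a=st[i]
    if 40<a<400 and w<25 and h<25 and .6<w/h<1.7 and y>60:
        p=ray(c,*ce[i],52)[:2];print(ce[i].round(1),a,p.round(1),"u,v",round(p@[.9888,.1495],1),round(p@[-.1495,.9888],1))
E
python3 fit.py
```

```text
[ 583.14 -102.76   52.06] [ 1.7 -0.7  4.5]
[ 33.4 216.8] 135 [ 6.121e+02 -3.000e-01] u,v 605.3 -91.8
[189.7 249.6] 126 [608.2 -54.2] u,v 593.3 -144.5
[404.2 250.1] 141 [ 619.4 -129.2] u,v 593.1 -220.4
[ 62.4 353.7] 95 [558.4  -8.3] u,v 550.9 -91.7
```

Call:
{"method": "jog_arm", "body": {
  "rows": [
    [[1, -0.004, -0.0006, -0.0005, 0], [1, -0.004, -0.0006, 0, 0], [1, -0.004, -0.0006, 0, 0], [1, -0.004, -0.0006, 0, 0], [1, 0, 0, 0, 0]]
  ]
}}

```text
time_s: 18.05
position: [579.3, -103.4, 52.0]
orientation: [[0.989, 0.15, 0.003], [0.15, -0.989, -0.001], [0.003, 0.001, -1.0]]
wrist_force: [1.8, 0.8, 5.3]
width: 0.2
grip_force: 2.8
```

```bash
python3 fit.py
```

```text
[ 579.34 -103.42   52.07] [ 1.3 -0.5  5.9]
[ 30.7 205.8] 141 [ 6.12e+02 -3.00e-01] u,v 605.1 -91.7
[188.4 238.9] 133 [608.2 -54.2] u,v 593.3 -144.5
[404.7 239.6] 137 [ 619.3 -129.2] u,v 593.1 -220.4
[ 79.4 329.4] 41 [566.1 -15.7] u,v 557.5 -100.1
[ 60.3 344.7] 97 [558.3  -8.3] u,v 550.8 -91.7
```

The plate stopped moving while the fingers slipped, so it is on the fence, and its holes line up square. I'll press once more towards the stop.

Call:
{"method": "jog_arm", "body": {
  "rows": [
    [[1, 0.0006, -0.004, 0, 0], [1, 0.0006, -0.004, 0, 0], [1, 0.0006, -0.004, 0, 0], [1, 0.0006, -0.004, 0, 0], [1, 0, 0, 0, 0]]
  ]
}}

```text
time_s: 18.73
position: [579.0, -106.7, 52.0]
orientation: [[0.989, 0.15, 0.001], [0.15, -0.989, 0.001], [0.001, -0.0, -1.0]]
wrist_force: [-0.4, 2.7, 7.9]
width: -0.1
grip_force: 3.9
```

```bash
python3 fit.py
```

```text
[ 579.02 -106.66   52.06] [0.3 2.4 7.8]
[ 21.5 203.4] 142 [ 6.121e+02 -4.000e-01] u,v 605.2 -91.9
[179.  236.7] 125 [608.2 -54.2] u,v 593.3 -144.5
[396.  237.3] 134 [ 619.4 -129.3] u,v 593.1 -220.4
[ 52.1 342.8] 98 [558.3  -8.4] u,v 550.8 -91.8
[193.2 372.8] 99 [552.9 -62.5] u,v 537.4 -144.5
[387.  373.2] 111 [ 564.2 -137.5] u,v 537.3 -220.3
```

Nothing moved, so the plate is seated on both edges. Lifting off and checking.

Call:
{"method": "jog_arm", "body": {
  "rows": [
    [[1, 0, 0, 0.002, 0], [1, 0, 0, 0.004, 0], [1, 0, 0, 0.02, 0], [1, 0, 0, 0.1, 0], [1, 0, 0, 0.16, 0], [1, -0.1, 0, 0.16, 0], [1, -0.2, 0, 0.1, 0], [1, -0.1, 0, 0, 0], [1, 0, 0, 0, 0], [1, 0, 0, 0, 0]]
  ]
}}

```text
time_s: 20.02
position: [479.3, -107.2, 187.7]
orientation: [[0.989, 0.15, 0.001], [0.15, -0.989, -0.0], [0.001, 0.0, -1.0]]
wrist_force: [0.6, -0.7, -0.5]
width: 0.0
grip_force: 0.0
```

```bash
python3 fit.py;python3 - <<'E'
from h import *
c=manip.read_camera("wrist");cv2.imwrite("pics/end.png",c["pixels"][:,:,::-1])
E
```

```text
[ 479.47 -107.19  187.54] [ 0.3  0.3 -1.2]
[49.3 86.2] 45 [544.1  66.8] u,v 548.0 -15.3
[171.7  86.2] 42 [555.3  -7.2] u,v 548.0 -90.1
[383.5 105.2] 47 [ 563.9 -137.5] u,v 537.1 -220.3
[ 55.6 129.9] 66 [518.3  64. ] u,v 522.1 -14.2
[193.2 128.2] 64 [532.4 -21.7] u,v 523.2 -101.1
```

View pics/end.png

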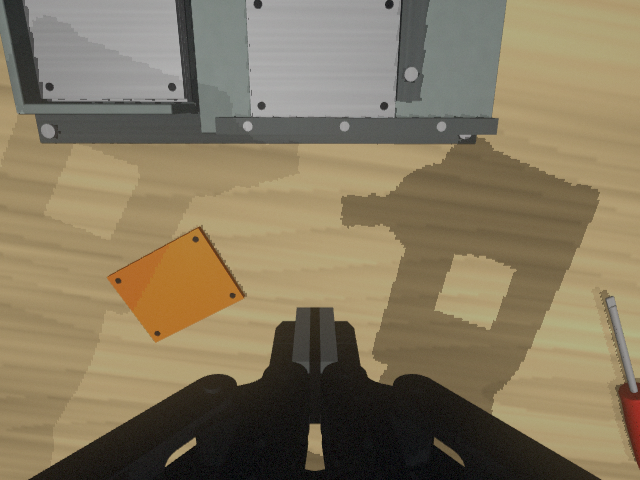

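The plate's lower edge meets the fence at row 117 and its right edge meets the stop at x≈397, with no visible gap. The second plate sits in the well. Handing in.

```bash
python3 -c "
from cell import manip
print(manip.finish_job())"
```

```text
the job is handed in; nothing more can be done
None
```

The top plate now lies flat and square in the corner of the bed, against both the end stop and the side fence. It was released, the stack below was left in place, and the job was handed in at about 20 s.

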